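# Switch on the charging dock over its guard with a bent rod

## Robot

A 7-joint arm with a two-finger parallel gripper is mounted at the origin on the work surface. World frame = base frame: x ahead of the robot, y to its left, z up, the work surface at z = 0. Lengths are in m, angles in rad, forces in N, time in s.
With the tool pointing down it reaches from about 0.425 to 0.825 m from the base axis. Payload 3.6 kg.
Tool frame: the origin (TCP) lies at the very end of the fingers, on their centre line; the grasp point (between the pads) lies 19 mm behind it; z points along the fingers, x is the direction in which the jaws open and shut, and the axes are right-handed (so a half turn about z gives the same grasp; the last joint's range is limited). The gripper opens to 93 mm and grips with 3 to 60 N. Pads are 15 mm wide; open, the fingers measure 128 mm over their backs; the gripper's body (75 mm by 188 mm) begins 65 mm behind the grasp point.
Start: joints at [-0.026, 0.615, -0.013, 1.423, 0.008, 1.103, -0.04], TCP at [0.65, 0, 0.219] pointing down, gripper open.
Joint ranges: [-3.12, 3.12], [-0.3, 2.06], [-1.34, 1.32], [0.26, 2.42], [-1.36, 4.5], [0.01, 1.98], [-2.84, 2.84]. Speed limits (rad/s): [2.79, 2.79, 3.14, 3.14, 3.14, 3.14, 3.14].

## Interface

Orientations are given as a unit quaternion [w, x, y, z].
In Python, from workcell import manip gives the robot as it stands.
- The arm moves only by the shell command python3 -m handwheel 'ROWS' [OPENING] [FORCE]. ROWS is JSON, a list that holds one entry, the list of rows, each a list of 4 numbers: the shift along the tool's x, y, z in units of 30 mm (1.0 is 30 mm), then the turn about the tool's z in rad. A call has 1 to 8 rows; each row shifts and turns the commanded pose from where the row before left it, along the tool's axes as they then stand; what a row does not reach is not made up. A row lasts 1/8 s, in which the tool goes at most 62.5 mm and 10.7 degrees, less where a joint would pass 70% of its speed; a pose out of reach is approached as far as the arm can. A call is refused whole if a number of a shift passes 1 or a number of a turn 0.188, either way. A call with a gripper value outside its range is refused whole. OPENING is the closure, from 0 (fully open) to 1 (shut), set as the call begins (- or left out, the last holds). The fingers move at their own pace and stop on an object; FORCE is the grip in N (left out, the last holds). Time passes only in rows, so rows that do not move let the fingers close. It gives the time, the measured TCP pose, the force and the opening at its end, in the units of the state.
- manip.sense(): the state, without advancing time (a new reading comes with each control period).
- manip.get_image(name): name is "scene" or "side" or "wrist"; returns the picture (400x640x3 uint8, blue, green, red); there is no depth.
- manip.get_calibration(name): a dict with "fx", "fy", "cx", "cy" (pixels), "R" (3x3) and "t" (3): a world point X has camera coordinates R X + t. Camera axes: x right, y down, z forward; pixel columns grow to the right and rows downward; lengths in m; the calibration is good to about 2 mm. The wrist camera is an equidistant fisheye: a pixel r from the principal point sees the ray r / f radians off the axis. A picture is of the moment at which its call begins: read the wrist's pose just before it. get_calibration takes no time and is no camera call; for the wrist camera it gives the pose at the moment of the call.
- manip.finish_job(): hands the job in, once; it reports no verdict.
The state is a dict: "clock": time; "joints": joint angles; "dq": joint speeds; "joint_torque": joint torques, N m; "eef_pos": TCP position; "orientation": TCP orientation; "force": force on the tool from outside, world axes, zero at the start; "ft_torque": the same for the moment, N m; "finger_gap": finger opening in m.
Only numpy, scipy, OpenCV 4.12 (cv2) and the standard library are available. Lean on these libraries where they do the work, as an engineer would, in place of code of your own. Each camera call takes 0.05 s, during which the arm holds its last target.

## Task

Take the bent rod from its rest, reach over the guard with it, and with its turned-down end draw the charging dock's lever towards the guard all the way to its stop; keep it pressed against the stop with about 11 N for one second, never loading the lever with more than 20 N. Then put the rod back in its rest as it lay and let go. Do not touch the lever with the robot itself, do not bump the guard, and leave the tray, the rover and the wheel where they are.

Things in the scene. Friction and masses are not known exactly. Their poses are not given: they have to be found in the camera images.
- rod: loose bent rod, 0.18 kg: grey grip bar (110 along x, 18 wide, 24 high); from its front (+x) end an 8 mm round steel rod runs on along x, 12 above the grip's underside, and turns straight down 150 ahead of the grip's middle, reaching 62 below the underside. Origin: centre of the grip's underside; x towards the bend, z up. Lies in the rest along its x, down-turned end hanging free
- rod_tip (a point): lowest point of the down-turned end of the rod, on that end's axis (radius 4)
- rest: fixed rest for the rod: foot plate 130 x 70 x 10, two upright plastic saddles 12 thick (x) at 45 before and behind the middle, their notches 90 above the bench. Origin: centre of the underside; x is the way the rod's bent end points. Between the saddles (78 free) nothing stands beside the grip
- rest_seat (a point): midpoint between the two saddles at the height of the notch floors (90 above the bench); the rod's origin lies here (up to 5 off along x) when the rod rests. Each notch is 23 wide at the grip's underside and flares to about 38 at the top, 18 higher, so the grip drops in from above
- dock: fixed charging dock: base plate 210 x 260 x 6, white switch housing 100 wide, its top 40 above the bench, with a slot along x, grey battery packs at both sides. Origin: on the bench, in the middle of the slotted housing's width; x points away from the guard and the robot, y to the left
- guard: fixed aluminium guard on the robot's side of the dock, 95 high and 5 thick, its front face 93 before the dock's origin (-x), 260 wide, with 90 long wings back along both sides; open above and behind. Its origin is the dock's origin. Must not be bumped
- lever (a joint): slide lever of the dock, m: 0 farthest from the guard, grows as it is drawn towards the guard (dock -x), rigid stop at 0.045. Starts between 0 and 0.012. It rubs with about 3 N all the way and stays where it is left
- lever_shoe (a point): top middle of the lever's shoe (26 long in dock x, 10 wide, 10 high, top 51 above the bench), which slides on the housing. On it stands the lever's upright steel plate, 34 wide (dock y), 6 thick (x), from 51 to 90 above the bench. The plate is clamped tight anywhere from 7 before to 7 behind the shoe's middle (dock x), different each time and not reported: find its far face by feel
- tray: loose white parts tray 150 x 110 x 40, origin at the centre of the underside; bystander
- rover: loose small wheeled robot 110 x 90 x 65, origin at the centre of the underside; bystander
- wheel: loose rubber wheel lying flat, 56 across, 22 high, origin at the centre of the underside; bystander

How it is judged:
By the outcome, as a careful person would: the job done as asked, in the order asked, and still so for the second after the job is handed in, with the robot touching nothing.
It also fails if it takes over 61 s, if anything falls off the work surface, if the arm or the gripper's body presses on something with over 40 N, if the wrist force passes 120 N, or if a joint passes its speed limit or range.

## Working session

There is one attempt and no reset: what is moved stays moved. The work goes in short steps, Python scripts to look and compute and a shell command to move; the robot and the scene stay as the last step left them, time stands still between calls to the robot, and variables do not carry over. Pictures are saved under pics/ and viewed, and the job is handed in when it is done.

```bash
ls; mkdir -p pics
python3 - <<'E'
from workcell import manip
import cv2
s=manip.sense();print(s)
for n in ("scene","side","wrist"):
    print(n,manip.get_calibration(n))
    cv2.imwrite(f"pics/{n}0.png",manip.get_image(n))
E
```

```text
pics
{'clock': 0.0, 'joints': array([-0.02646218,  0.61591969, -0.01262807,  1.42489748,  0.0081006 ,
        1.10338958, -0.04039269]), 'dq': array([ 0.00015077, -0.00117083, -0.00024733,  0.00074506,  0.0004958 ,
        0.00058934,  0.00071224]), 'joint_torque': array([ 5.37042069e-04, -4.58937871e+01,  2.08912762e-01, -1.65743172e+01,
       -6.11085235e-02,  2.03703978e-02,  2.53581929e-04]), 'eef_pos': array([ 6.49206898e-01, -9.38671195e-06,  2.17481304e-01]), 'orientation': array([ 1.53614532e-05,  9.99999178e-01,  2.29148259e-05, -1.28192000e-03]), 'force': array([ 0.47384965,  0.28055421, -0.03200048]), 'ft_torque': array([-0.00588173,  0.0437646 ,  0.01834204]), 'finger_gap': 0.09324607823250401}
scene {'fx': 450.9836258664299, 'fy': 450.9836258664299, 'cx': 320.1516399138057, 'cy': 195.4486637650717, 'R': array([[ 0.03482877,  0.99930838,  0.01302753],
       [ 0.50631941, -0.00640498, -0.86232223],
       [-0.86164239,  0.03662971, -0.5061923 ]]), 't': array([-0.02921921, -0.18166947,  1.69310643])}
side {'fx': 396.2961213389313, 'fy': 396.2961213389313, 'cx': 319.28747483173856, 'cy': 205.60546866293015, 'R': array([[ 0.76277651, -0.6466504 , -0.00390628],
       [-0.43118568, -0.50409806, -0.74830746],
       [ 0.48192417,  0.57247568, -0.66334055]]), 't': array([-0.40325058,  0.30526085,  0.61671735])}
wrist {'fx': 309.70691628693146, 'fy': 309.70691628693146, 'cx': 320.3482159015601, 'cy': 201.1015556672742, 'R': array([[ 0.99999364,  0.00110153, -0.00339136],
       [ 0.00206647, -0.9541167 ,  0.29942787],
       [-0.00290592, -0.29943297, -0.95411291]]), 't': array([-0.64789887, -0.03585998,  0.39335546])}
```

View pics/scene0.png

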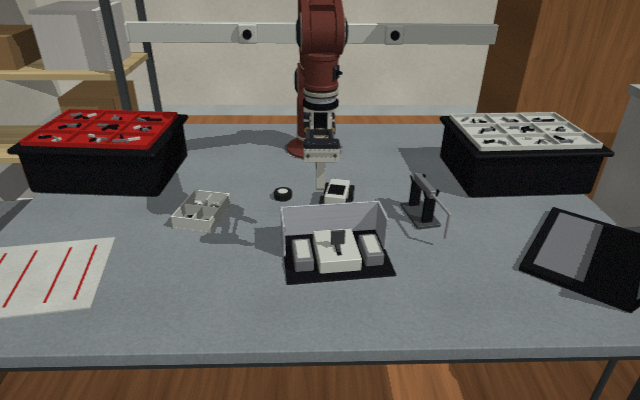

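View pics/side0.png

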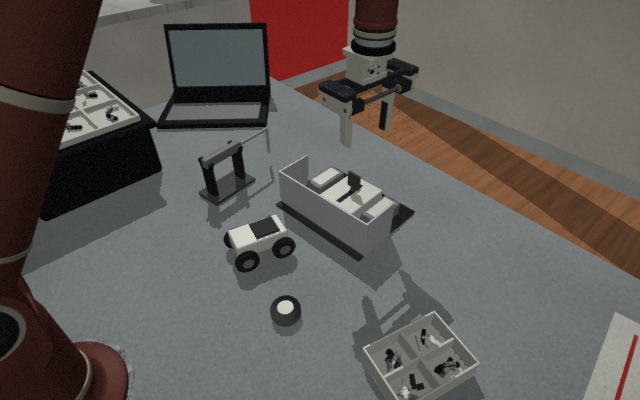

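View pics/wrist0.png

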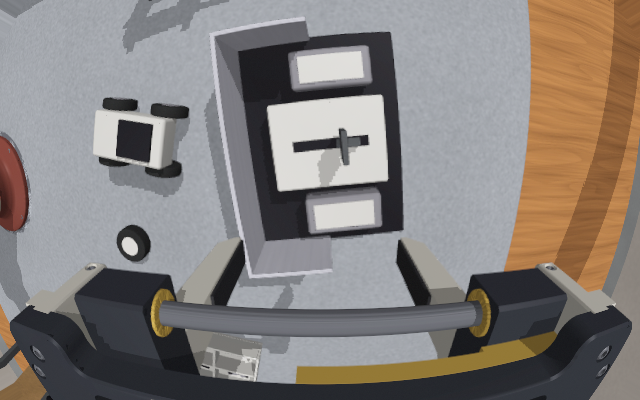

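```bash
cat > h.py <<'E'
import numpy as np,cv2
from workcell import manip
def ray(cal,u,v,fish=False):
    R,t=np.array(cal['R']),np.array(cal['t'])
    x=(u-cal['cx'])/cal['fx'];y=(v-cal['cy'])/cal['fy']
    if fish:
        th=np.hypot(x,y); s=np.sinc(th/np.pi)  # sin(th)/th
        d=np.array([x*s,y*s,np.cos(th)])
    else: d=np.array([x,y,1.])
    d/=np.linalg.norm(d)
    return -R.T@t,R.T@d
def plane(cal,u,v,z,fish=False):
    c,d=ray(cal,u,v,fish); return c+d*(z-c[2])/d[2]
def tri(*rays):
    A=np.zeros((3,3));b=np.zeros(3)
    for c,d in rays:
        P=np.eye(3)-np.outer(d,d);A+=P;b+=P@c
    X=np.linalg.solve(A,b)
    return X,[np.linalg.norm((np.eye(3)-np.outer(d,d))@(X-c)) for c,d in rays]
def proj(cal,X,fish=False):
    p=np.array(cal['R'])@np.array(X)+np.array(cal['t'])
    if fish:
        r=np.hypot(p[0],p[1]);th=np.arctan2(r,p[2]);k=th/r
        return np.array([cal['cx']+cal['fx']*k*p[0],cal['cy']+cal['fy']*k*p[1]])
    return np.array([cal['cx']+cal['fx']*p[0]/p[2],cal['cy']+cal['fy']*p[1]/p[2]])
E
python3 - <<'E'
import cv2
a=cv2.imread('pics/scene0.png')[160:290,270:470];cv2.imwrite('pics/sceneZ.png',cv2.resize(a,None,fx=4,fy=4,interpolation=cv2.INTER_CUBIC))
a=cv2.imread('pics/side0.png')[120:270,185:425];cv2.imwrite('pics/sideZ.png',cv2.resize(a,None,fx=3.3333,fy=3.3333,interpolation=cv2.INTER_CUBIC))
E
```

```text
(no output)
```

View pics/sceneZ.png

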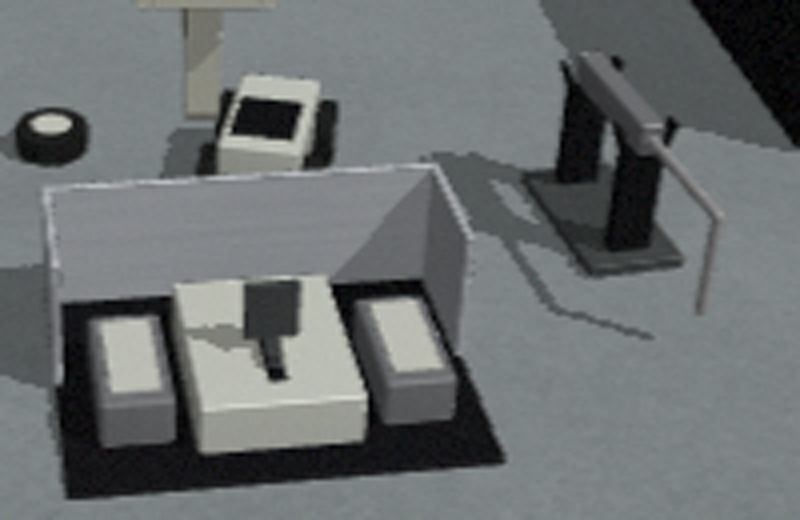

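View pics/sideZ.png

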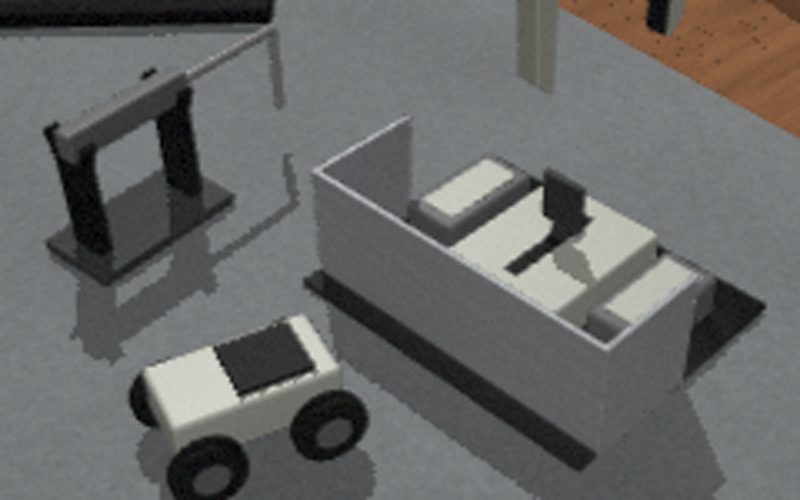

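Run:
```python
from h import *
cs=manip.get_calibration('scene');cd=manip.get_calibration('side');cw=manip.get_calibration('wrist')
S=lambda x,y:ray(cs,270+x/4,160+y/4)
D=lambda x,y:ray(cd,185+x*.3,120+y*.3)
for n,a,b in [('bend',(718,216),(273,30)),('tip',(700,312),(280,106)),('rodstart',(655,140),(187,77)),
 ('guard top -y',(45,188),(610,348)),('guard top +y',(435,167),(317,172)),('wing end +y',(470,238),(408,118)),
 ('plate top +y',(300,283),(549,170)),('plate top -y',(245,283),(585,187)),('foot +x-y',(590,272),None),('foot +x+y',(680,262),(235,197)),('foot-x -y',(524,176),(107,282))]:
    if b is None: continue
    X,e=tri(S(*a),D(*b));print(n,X.round(4),np.round(e,4))
W=lambda u,v:ray(cw,u,v,True)
for n,(u,v),z in [('guard -y',(247,276),.095),('guard +y',(213,36),.095),('wing+y',(305,18),.095),('wing-y',(330,269),.095),
 ('base +x+y',(390,32),.006),('base +x-y',(403,231),.006),('house +x+y',(382,95),.04),('house+x-y',(388,182),.04),('house-x-y',(278,191),.04),('house-x+y',(267,106),.04),('slot -x',(293,147),.04),('slot+x',(368,139),.04)]:
    print(n,plane(cw,u,v,z,True).round(4))
```

```text
bend [0.6241 0.3258 0.0988] [0.0015 0.0015]
tip [0.624  0.3263 0.0265] [0.0007 0.0007]
rodstart [0.5349 0.3087 0.101 ] [0.0017 0.0017]
guard top -y [ 0.574  -0.0928  0.0919] [0.0019 0.0019]
guard top +y [0.5471 0.162  0.0894] [0.001 0.001]
wing end +y [0.6346 0.1703 0.0913] [0.0013 0.0013]
plate top +y [0.6735 0.0627 0.0862] [0.0013 0.0013]
plate top -y [0.6763 0.0299 0.0887] [0.001 0.001]
foot +x+y [ 0.5526  0.3188 -0.0036] [0.025 0.025]
foot-x -y [0.4172 0.2542 0.0014] [0.0018 0.0018]
guard -y [ 0.5674 -0.0933  0.095 ]
guard +y [0.546  0.1581 0.095 ]
wing+y [0.6341 0.1698 0.095 ]
wing-y [ 0.6588 -0.0825  0.095 ]
base +x+y [0.7325 0.1811 0.006 ]
base +x-y [ 0.7602 -0.0766  0.006 ]
house +x+y [0.7161 0.0991 0.04  ]
house+x-y [ 7.267e-01 -3.000e-04  4.000e-02]
house-x-y [ 0.5991 -0.0115  0.04  ]
house-x+y [0.5892 0.0863 0.04  ]
slot -x [0.6176 0.0396 0.04  ]
slot+x [0.7014 0.0492 0.04  ]
```

```bash
python3 -m handwheel '[[[-0.57,-0.99,0,0],[-0.57,-0.99,0,0],[-0.57,-0.99,0,0],[-0.57,-0.99,0,0],[-0.57,-0.99,0,0],[-0.57,-0.99,0,0],[-0.57,-0.99,0,0],[-0.57,-0.99,0,0]]]' 0; python3 -m handwheel '[[[-0.57,-0.99,0,0],[-0.57,-0.99,0,0.18],[0,0,0,0.18],[0,0,0,0.18],[0,0,0,0.18],[0,0,0,0.18],[0,0,0,0.18],[0,0,0,0.18]]]';  python3 -m handwheel '[[[0,0,0,0.12],[0,0,0,0]]]'
python3 - <<'E'
from h import *
s=manip.sense();print(s['clock'],s['eef_pos'],s['orientation'],s['joints'])
np.save('cw1.npy',manip.get_calibration('wrist'),allow_pickle=True)
cv2.imwrite('pics/wrist1.png',manip.get_image('wrist'))
E
```

```text
clock: 1.15
eef_pos: [0.5123, 0.2384, 0.2184]
orientation: [0.0, 1.0, 0.0, -0.0]
force: [0.1, -0.2, 0.5]
finger_gap: 0.0927
clock: 2.15
eef_pos: [0.4786, 0.297, 0.2183]
orientation: [0.0, 0.806, -0.591, -0.0]
force: [-0.1, 0.3, 0.2]
finger_gap: 0.0933
clock: 2.4
eef_pos: [0.4786, 0.2971, 0.2184]
orientation: [0.0, 0.772, -0.636, -0.0]
force: [0.1, -0.1, -0.1]
finger_gap: 0.0929
2.4 [0.47863501 0.29709155 0.21836456] [ 3.89418683e-04  7.71802077e-01 -6.35862722e-01 -4.26591120e-05] [-0.80760616  0.49459855  0.32828786  1.68774343 -0.18381395  0.99041426
 -1.79288014]
```

View pics/wrist1.png

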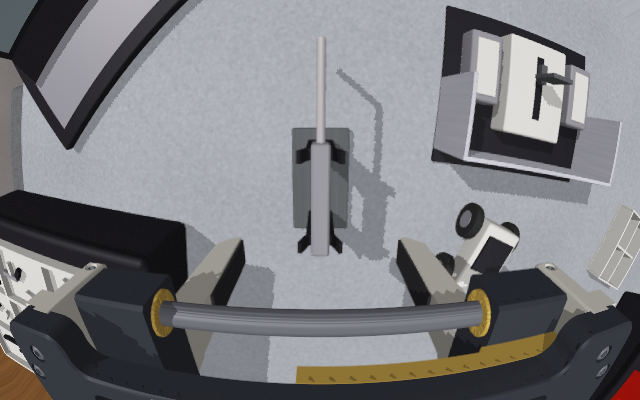

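Run:
```python
from h import *
cs=manip.get_calibration('scene');cd=manip.get_calibration('side')
cw=np.load('cw1.npy',allow_pickle=True).item()
for n,(u,v),z in [('grip front top',(320.5,143),.114),('grip rear top',(320,255),.114),('rodend',(321,38),.106),('box corner top',(186,222),.15),('boxtop',(186,222),.1),('foot fl',(292,128),.01),('foot fr',(349,128),.01),('saddle f tips L',(299,150),.108),('saddle f tips R',(340,150),.108),('r L',(302,250),.108),('r R',(339,250),.108)]:
    print(n,plane(cw,u,v,z,True).round(4))
for n,(a,b) in [('box near bottom',(458,192)),('box far',(445,140))]:
    print(n,plane(cs,a,b,0).round(3))
X,e=tri(ray(cs,458,152),ray(cd,158,122));print(X,e)
X,e=tri(ray(cs,449.5,214),ray(cd,266.9,129),ray(cw,321,38,True));print('bend',X,e)
im=cv2.imread('pics/wrist1.png')[20:300,230:410];cv2.imwrite('pics/w1z.png',cv2.resize(im,None,fx=2.1,fy=2.1,interpolation=cv2.INTER_CUBIC))
R=np.array(cw['R']);print('cam',-R.T@np.array(cw['t']))
```

```text
grip front top [0.529  0.3072 0.114 ]
grip rear top [0.4223 0.2868 0.114 ]
rodend [0.6219 0.325  0.106 ]
box corner top [0.4467 0.4102 0.15  ]
boxtop [0.4224 0.4308 0.1   ]
foot fl [0.5284 0.3421 0.01  ]
foot fr [0.5417 0.2747 0.01  ]
saddle f tips L [0.5184 0.3249 0.108 ]
saddle f tips R [0.5255 0.2887 0.108 ]
r L [0.4212 0.3049 0.108 ]
r R [0.4283 0.2687 0.108 ]
box near bottom [0.343 0.45  0.   ]
box far [-0.064  0.521  0.   ]
[0.3868601  0.41211973 0.16328802] [np.float64(0.005577942070741732), np.float64(0.005577942070741715)]
bend [0.62386403 0.32559211 0.09874791] [np.float64(0.0016472337165890929), np.float64(0.0014647844432240343), np.float64(0.0004245536694482623)]
cam [0.56055172 0.31356105 0.38450894]
```

View pics/w1z.png

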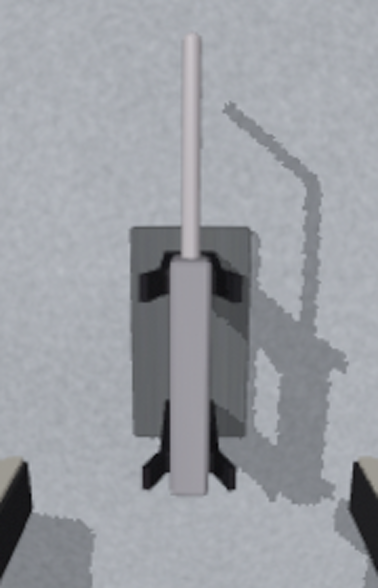

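```bash
python3 -m handwheel '[[[-0.02,0.1,0.6,0],[0,0,0.7,0],[0,0,0.7,0],[0,0,0,0],[0,0,0,0]]]' 0
python3 - <<'E'
from h import *
s=manip.sense();print(s['clock'],s['eef_pos'],s['orientation'],s['joints'])
np.save('cw2.npy',manip.get_calibration('wrist'),allow_pickle=True)
cv2.imwrite('pics/wrist2.png',manip.get_image('wrist'))
E
```

```text
clock: 3.08
eef_pos: [0.4765, 0.2972, 0.1594]
orientation: [-0.001, 0.771, -0.636, 0.0]
force: [-0.3, 0.2, 0.9]
finger_gap: 0.093
3.075 [0.47646045 0.29721794 0.15935214] [-5.90052210e-04  7.71451703e-01 -6.36287591e-01  1.51761580e-04] [-0.79354645  0.55775611  0.30531623  1.76733119 -0.21397137  0.8477751
 -1.76900631]
```

View pics/wrist2.png

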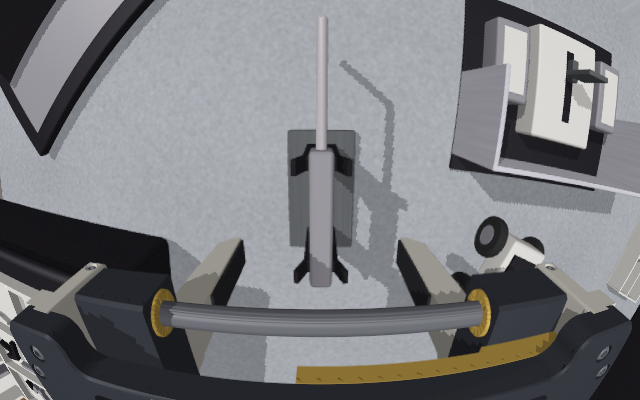

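Run:
```python
from h import *
c1=np.load('cw1.npy',allow_pickle=True).item();c2=np.load('cw2.npy',allow_pickle=True).item()
# edges by intensity along column 320
for f in ('wrist1','wrist2'):
    g=cv2.cvtColor(cv2.imread(f'pics/{f}.png'),cv2.COLOR_BGR2GRAY).astype(int)
    print(f,'rear',g[240:300,317:323].mean(1).round().astype(int).tolist(),'front',g[138:160,317:323].mean(1).round().astype(int).tolist())
    for r in (180,200,220,235,265): print(r,g[r,300:345].tolist())
    print('end',g[8:48,319:324].mean(1).round().astype(int).tolist())
```

```text
wrist1 rear [156, 156, 156, 156, 156, 155, 156, 156, 156, 156, 156, 156, 156, 155, 151, 141, 154, 166, 168, 170, 172, 174, 174, 173, 171, 171, 173, 174, 172, 170, 171, 172, 173, 174, 173, 173, 173, 174, 175, 174, 173, 173, 174, 174, 173, 172, 172, 172, 171, 171, 172, 173, 174, 173, 170, 167, 170, 172, 175, 174] front [181, 180, 180, 180, 166, 134, 128, 147, 152, 155, 156, 156, 156, 156, 156, 156, 156, 156, 156, 156, 156, 156]
180 [99, 98, 99, 98, 100, 101, 101, 102, 101, 100, 96, 140, 149, 153, 155, 156, 156, 156, 157, 157, 156, 156, 156, 156, 157, 157, 156, 153, 135, 112, 99, 100, 100, 100, 103, 103, 103, 103, 102, 100, 101, 101, 101, 99, 99]
200 [99, 99, 98, 97, 99, 101, 101, 102, 101, 100, 97, 139, 149, 152, 156, 155, 156, 156, 156, 156, 156, 157, 157, 157, 157, 157, 155, 148, 129, 104, 91, 99, 101, 102, 101, 103, 105, 104, 100, 98, 101, 101, 101, 99, 101]
220 [99, 99, 99, 98, 99, 100, 101, 75, 23, 26, 37, 134, 148, 152, 155, 154, 156, 155, 156, 156, 157, 157, 157, 157, 157, 158, 157, 143, 124, 86, 39, 23, 29, 73, 77, 78, 79, 79, 76, 75, 76, 77, 76, 80, 100]
235 [171, 172, 169, 15
[... 1626 characters left out ...]
3, 153, 148, 138, 123, 104, 91, 97, 99, 99, 100, 101, 103, 103, 100, 97, 97, 100]
235 [96, 96, 96, 98, 98, 98, 61, 24, 40, 84, 143, 146, 149, 152, 152, 152, 153, 152, 152, 152, 153, 153, 153, 153, 153, 153, 153, 154, 155, 147, 134, 117, 93, 35, 22, 58, 75, 76, 76, 77, 77, 75, 74, 74, 76]
265 [22, 22, 20, 20, 18, 19, 21, 24, 34, 50, 92, 102, 109, 112, 113, 114, 114, 114, 115, 116, 116, 116, 117, 117, 118, 133, 153, 153, 153, 141, 124, 99, 51, 33, 22, 16, 18, 16, 17, 16, 17, 21, 45, 108, 154]
end [167, 165, 166, 167, 168, 169, 169, 171, 175, 185, 191, 190, 190, 189, 189, 189, 189, 189, 189, 189, 189, 189, 189, 189, 188, 188, 188, 188, 188, 188, 187, 187, 188, 188, 187, 187, 187, 187, 187, 187]
```

Run:
```python
from h import *
c1=np.load('cw1.npy',allow_pickle=True).item();c2=np.load('cw2.npy',allow_pickle=True).item()
for n,a,b in [('rear top',(320.3,255.3),(320.3,286.8)),('front top',(320.3,145),(320.7,152)),('rodend',(321,35.8),(322,16.3))]:
    print(n,*tri(ray(c1,*a,True),ray(c2,*b,True)))
for v in (152,286.8): print(plane(c2,320.4,v,.114,True))
```

```text
rear top [0.42266879 0.28691031 0.11545638] [np.float64(0.00032502656146740644), np.float64(0.0003250265614674046)]
front top [0.52420457 0.30661173 0.08985712] [np.float64(0.00012621229880787572), np.float64(0.00012621229880799398)]
rodend [0.62651017 0.3257989  0.09494985] [np.float64(8.411135449368615e-05), np.float64(8.41113544936029e-05)]
[0.52761691 0.30761879 0.114     ]
[0.42168847 0.2869699  0.114     ]
```

```bash
python3 -m handwheel '[[[0,0,0.6,0],[0,0,0.7,0],[0,0,0.7,0],[0,0,0.55,0],[0,0,0,0],[0,0,0,0]]]' 0; python3 -m handwheel '[[[0,0,0,0],[0,0,0,0],[0,0,0,0],[0,0,0,0],[0,0,0,0],[0,0,0,0]]]' 1 60
python3 - <<'E'
from h import *
s=manip.sense();print(s)
cv2.imwrite('pics/wrist3.png',manip.get_image('wrist'))
E
```

```text
clock: 3.88
eef_pos: [0.4766, 0.2973, 0.0829]
orientation: [-0.001, 0.771, -0.637, 0.0]
force: [0.5, -0.6, -0.8]
finger_gap: 0.0931
clock: 4.62
eef_pos: [0.4759, 0.297, 0.0821]
orientation: [0.0, 0.771, -0.637, -0.0]
force: [0.3, -0.7, 0.0]
finger_gap: 0.0378
{'clock': 4.625, 'joints': array([-0.76460967,  0.66157635,  0.26373301,  1.83802863, -0.25907891,
        0.67558912, -1.73065931]), 'dq': array([ 0.00095823,  0.00181732, -0.00013229, -0.0007213 , -0.00150233,
       -0.00071941, -0.00032557]), 'joint_torque': array([-1.24445931e-03, -4.17738926e+01,  3.29365186e+00, -1.13238537e+01,
        5.34709936e-03, -7.87314330e-02, -1.32764735e-04]), 'eef_pos': array([0.47585809, 0.29702094, 0.0821298 ]), 'orientation': array([ 4.75587610e-05,  7.71269213e-01, -6.36509071e-01, -4.54138319e-05]), 'force': array([ 0.26152463, -0.74011114,  0.03619217]), 'ft_torque': array([0.03044307, 0.09484458, 0.01756021]), 'finger_gap': 0.03783773694883932}
```

View pics/wrist3.png

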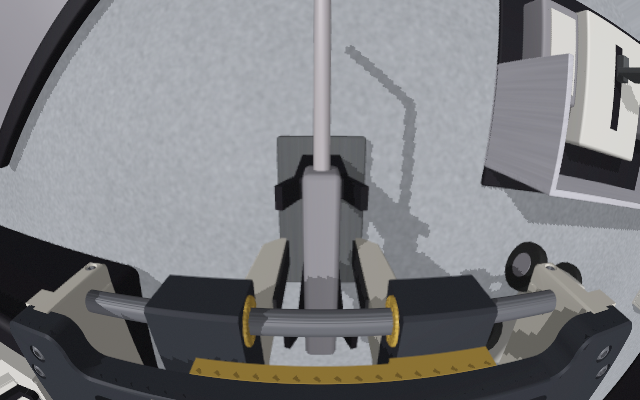

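```bash
python3 -m handwheel '[[[0,0,0,0],[0,0,0,0],[0,0,0,0],[0,0,0,0]]]' 1 60; python3 -m handwheel '[[[0,0,-0.1,0],[0,0,-0.2,0],[0,0,-0.5,0],[0,0,-0.7,0],[0,0,-0.8,0],[0,0,-0.7,0],[0,0,0,0],[0,0,0,0]]]'
python3 - <<'E'
from h import *
s=manip.sense();print(s['clock'],s['eef_pos'],s['orientation'],s['force'],s['ft_torque'],s['joints'])
for n in('wrist','side','scene'): cv2.imwrite(f'pics/{n}4.png',manip.get_image(n))
np.save('cw4.npy',manip.get_calibration('wrist'),allow_pickle=True)
E
```

```text
clock: 5.18
eef_pos: [0.4759, 0.297, 0.0821]
orientation: [0.0, 0.771, -0.637, -0.0]
force: [0.4, 0.4, 1.2]
finger_gap: 0.0178
clock: 6.18
eef_pos: [0.4753, 0.2968, 0.1718]
orientation: [0.0, 0.771, -0.636, -0.0]
force: [-0.5, -0.5, -2.1]
finger_gap: 0.0177
6.175 [0.475299   0.29684961 0.17184184] [ 4.53825104e-04  7.71298049e-01 -6.36473900e-01 -2.95677939e-04] [-0.5102098  -0.48184043 -2.06250657] [0.00650182 0.13783383 0.00090218] [-0.79933632  0.54215598  0.31266583  1.75459381 -0.20801528  0.8783477
 -1.77491542]
```

View pics/wrist4.png

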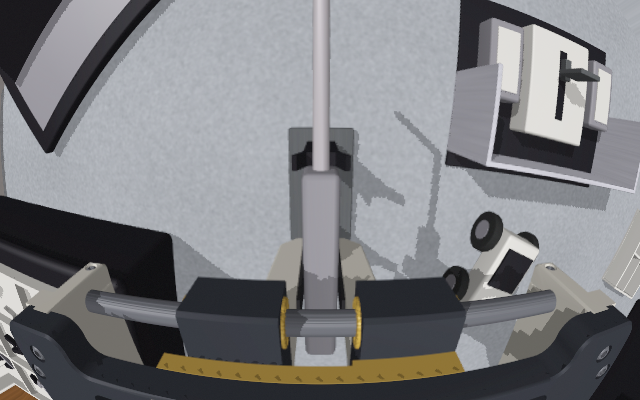

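View pics/side4.png

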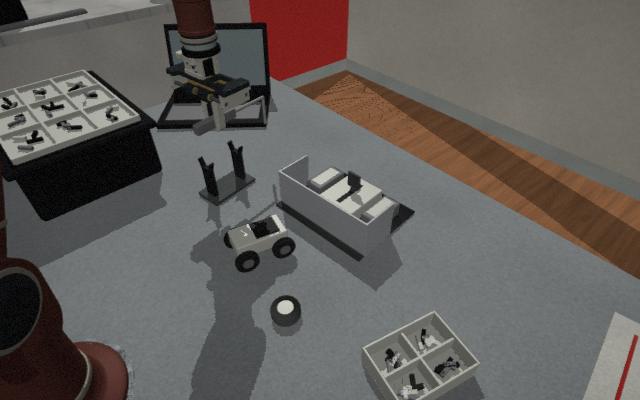

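```bash
python3 -m handwheel '[[[0.3,0,-0.3,0],[0.6,0,-0.3,0],[0.9,-0.1,0,0],[0.9,-0.1,0,0],[0.9,-0.1,0,0],[0.9,-0.1,0,0],[0.9,-0.1,0,0],[0.9,-0.1,0,0]]]'; python3 -m handwheel '[[[0.9,-0.09,0,0],[0.9,0,0,0],[0.6,0,0,0],[0.34,0,0,0],[0,0,0,0.084],[0,0,0,0],[0,0,0,0]]]'
python3 - <<'E'
from h import *
s=manip.sense();print(s['clock'],s['eef_pos'],s['orientation'],s['force'],s['ft_torque'],s['joints'])
np.save('cw5.npy',manip.get_calibration('wrist'),allow_pickle=True)
for n in('wrist','side','scene'): cv2.imwrite(f'pics/{n}5.png',manip.get_image(n))
a=cv2.imread('pics/side5.png')[120:270,185:425];cv2.imwrite('pics/side5Z.png',cv2.resize(a,None,fx=3.3333,fy=3.3333,interpolation=cv2.INTER_CUBIC))
a=cv2.imread('pics/scene5.png')[160:290,270:470];cv2.imwrite('pics/scene5Z.png',cv2.resize(a,None,fx=4,fy=4,interpolation=cv2.INTER_CUBIC))
E
```

```text
clock: 7.32
eef_pos: [0.5299, 0.112, 0.191]
orientation: [-0.0, 0.771, -0.637, 0.001]
force: [0.0, -0.2, -1.6]
finger_gap: 0.0177
clock: 8.2
eef_pos: [0.5476, 0.0354, 0.1901]
orientation: [-0.0, 0.745, -0.667, -0.0]
force: [0.8, 0.1, -1.6]
finger_gap: 0.0173
8.2 [0.54755903 0.03539824 0.1901373 ] [-9.02609983e-05  7.44673210e-01 -6.67429205e-01 -2.42913623e-04] [ 0.78137132  0.1185558  -1.55266107] [ 0.06558268  0.13650355 -0.02021716] [-0.33504889  0.50654861  0.35091532  1.76613011 -0.21401665  0.90660282
 -1.35353765]
```

View pics/wrist5.png

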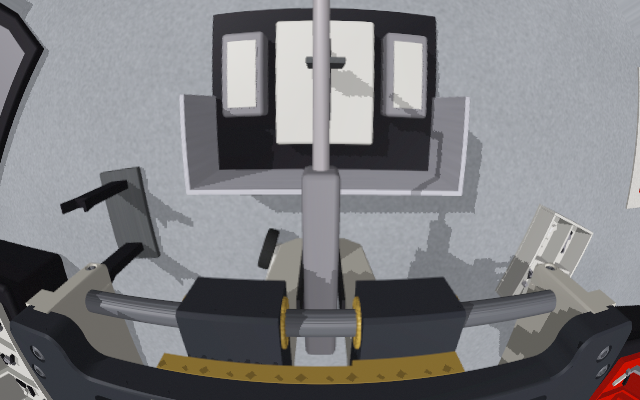

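View pics/side5Z.png

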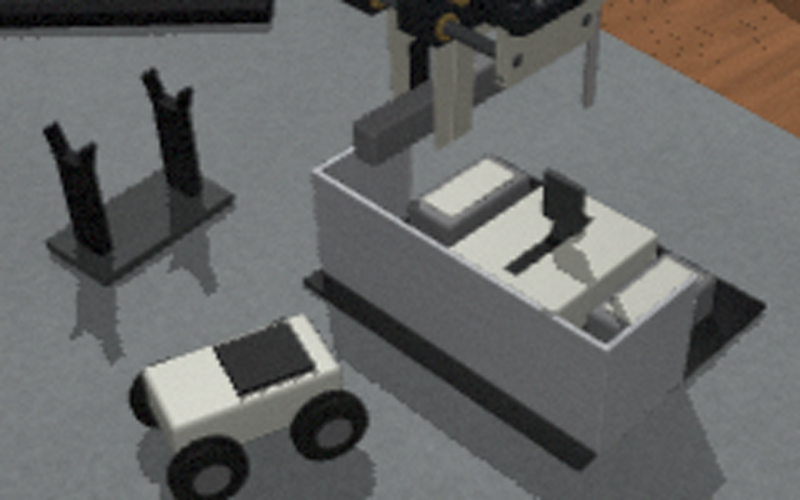

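View pics/scene5Z.png

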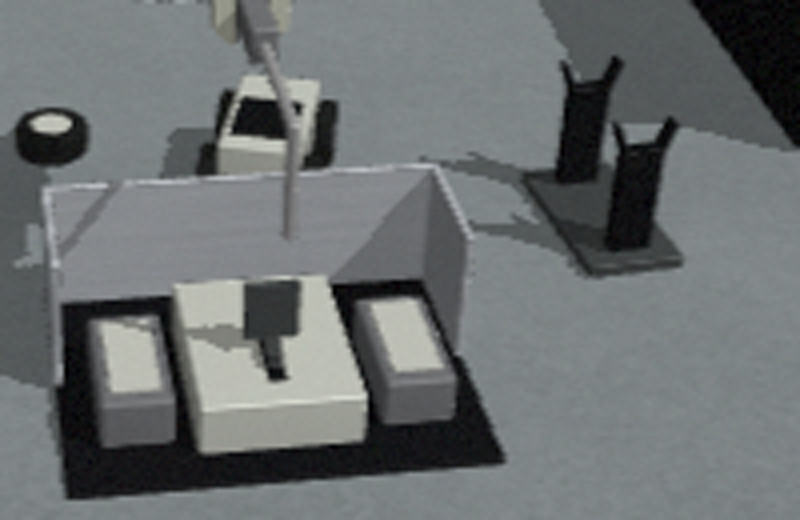

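Run:
```python
from h import *
cs=manip.get_calibration('scene');cd=manip.get_calibration('side')
c=np.load('cw5.npy',allow_pickle=True).item()
print('tip',*tri(ray(cs,270+289/4,160+238/4),ray(cd,185+588*.3,120+105*.3)))
W=lambda u,v,z:plane(c,u,v,z,True)
for n,a in [('gL',W(188,191,.095)),('gR',W(463,194,.095)),('wingL',W(181,96,.095)),('wingR',W(468,98,.095)),('hfl',W(276,24,.04)),('hfr',W(374,24,.04)),('hnl',W(276,143,.04)),('hnr',W(372,145,.04)),('plL',W(306,60,.09)),('plR',W(345,60,.09)),('plLn',W(306,66,.09)),('plRn',W(345,66,.09)),('bfl',W(213,14,.006)),('bfr',W(436,17,.006))]: print(n,a.round(4))
im=cv2.imread('pics/wrist5.png')[0:210,170:480];cv2.imwrite('pics/w5z.png',cv2.resize(im,None,fx=2.5,fy=2.5,interpolation=cv2.INTER_CUBIC))
```

```text
tip [0.69763208 0.05269381 0.13443872] [np.float64(0.0009712491617287974), np.float64(0.000971249161728905)]
gL [0.5447 0.1598 0.095 ]
gR [ 0.5704 -0.0973  0.095 ]
wingL [0.632  0.1695 0.095 ]
wingR [ 0.6591 -0.0846  0.095 ]
hfl [0.7125 0.0992 0.04  ]
hfr [0.724  0.0008 0.04  ]
hnl [0.5886 0.0864 0.04  ]
hnr [ 0.5975 -0.0122  0.04  ]
plL [0.6692 0.0615 0.09  ]
plR [0.673  0.0289 0.09  ]
plLn [0.664  0.0609 0.09  ]
plRn [0.6678 0.0283 0.09  ]
bfl [0.7329 0.1817 0.006 ]
bfr [ 0.7591 -0.0762  0.006 ]
```

View pics/w5z.png

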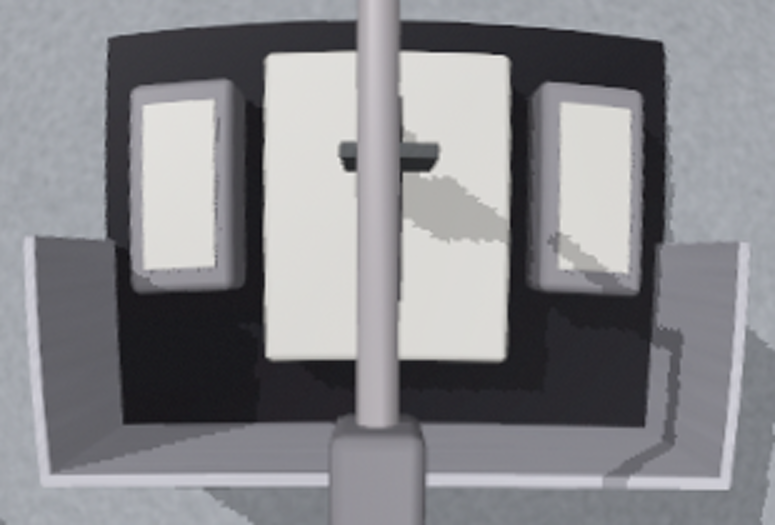

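```bash
python3 -m handwheel '[[[0.15,0,0.3,0],[0,0,0.5,0],[0,0,0.5,0],[0,0,0.5,0],[0,0,0.5,0],[0,0,0.3,0],[0,0,0,0],[0,0,0,0]]]'
python3 - <<'E'
from h import *
s=manip.sense();print(s['clock'],s['eef_pos'],s['orientation'],s['force'],s['ft_torque'])
np.save('cw6.npy',manip.get_calibration('wrist'),allow_pickle=True)
for n in('wrist','side','scene'): cv2.imwrite(f'pics/{n}6.png',manip.get_image(n))
a=cv2.imread('pics/side6.png')[120:270,185:425];cv2.imwrite('pics/side6Z.png',cv2.resize(a,None,fx=3.3333,fy=3.3333,interpolation=cv2.INTER_CUBIC))
a=cv2.imread('pics/scene6.png')[160:290,270:470];cv2.imwrite('pics/scene6Z.png',cv2.resize(a,None,fx=4,fy=4,interpolation=cv2.INTER_CUBIC))
E
```

```text
clock: 9.35
eef_pos: [0.5486, 0.0301, 0.1126]
orientation: [-0.0, 0.744, -0.668, 0.0]
force: [0.3, -0.5, -1.6]
finger_gap: 0.0178
9.35 [0.54862657 0.03013885 0.11256331] [-3.88577374e-04  7.43826664e-01 -6.68372348e-01  3.82074999e-04] [ 0.29780421 -0.46244261 -1.63493985] [ 0.08659321  0.13115873 -0.02448577]
```

View pics/side6Z.png

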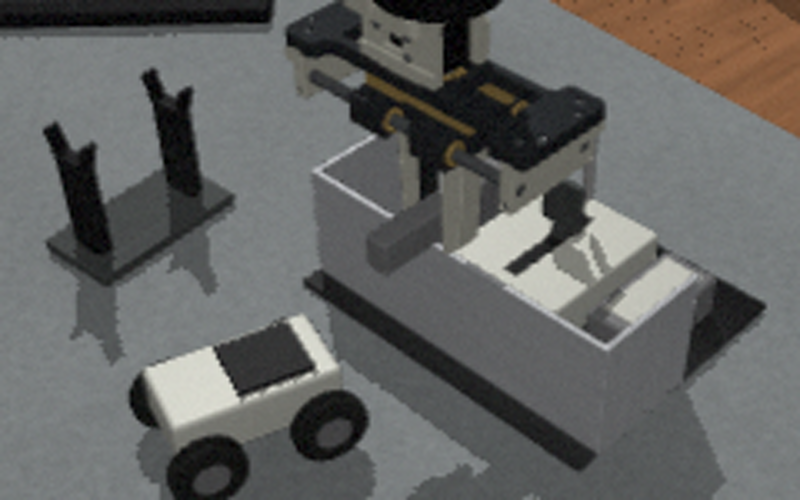

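View pics/scene6Z.png

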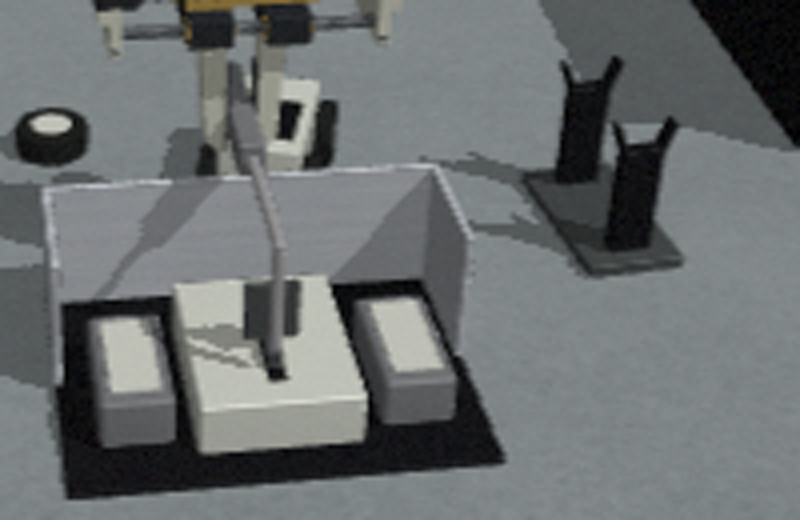

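```bash
python3 -m handwheel '[[[0,0.08,0,0],[0,0.08,0,0],[0,0.08,0,0],[0,0.08,0,0],[0,0,0,0]]]'
python3 -m handwheel '[[[0,0.05,0,0],[0,0.05,0,0]]]'
python3 -m handwheel '[[[0,0.05,0,0],[0,0.05,0,0]]]'
python3 -m handwheel '[[[0,0.05,0,0],[0,0.05,0,0]]]'
python3 -m handwheel '[[[0,0.05,0,0],[0,0.05,0,0]]]'
```

```text
clock: 10.12
eef_pos: [0.5383, 0.0292, 0.1122]
orientation: [0.0, 0.744, -0.668, -0.0]
force: [-0.8, 0.1, -2.8]
finger_gap: 0.0176
clock: 10.38
eef_pos: [0.5355, 0.0289, 0.1121]
orientation: [0.0, 0.744, -0.668, -0.0]
force: [0.4, -0.8, -1.7]
finger_gap: 0.018
clock: 10.62
eef_pos: [0.5325, 0.0286, 0.1122]
orientation: [0.0, 0.744, -0.668, -0.0]
force: [-0.2, 0.0, -2.2]
finger_gap: 0.018
clock: 10.88
eef_pos: [0.5308, 0.0284, 0.1123]
orientation: [-0.001, 0.744, -0.668, 0.001]
force: [2.5, 0.0, -4.4]
finger_gap: 0.0172
clock: 11.12
eef_pos: [0.5275, 0.028, 0.1123]
orientation: [-0.001, 0.744, -0.668, 0.001]
force: [3.4, 0.5, -3.6]
finger_gap: 0.0176
```

```bash
for i in 1 2 3; do python3 -m handwheel '[[[0,0.05,0,0],[0,0.05,0,0],[0,0.05,0,0],[0,0.05,0,0],[0,0.05,0,0]]]' | tr '\n' ' '; done
python3 - <<'E'
from h import *
for n in('wrist','side','scene'): cv2.imwrite(f'pics/{n}7.png',manip.get_image(n))
a=cv2.imread('pics/scene7.png')[160:290,270:470];cv2.imwrite('pics/scene7Z.png',cv2.resize(a,None,fx=4,fy=4,interpolation=cv2.INTER_CUBIC))
print(manip.sense()['force'])
E
```

```text
clock: 11.75 eef_pos: [0.5193, 0.0271, 0.1122] orientation: [-0.0, 0.744, -0.668, 0.0] force: [3.6, 0.1, -2.9] finger_gap: 0.0175 clock: 12.38 eef_pos: [0.5117, 0.0263, 0.1122] orientation: [-0.0, 0.744, -0.668, 0.0] force: [1.9, 1.0, -2.4] finger_gap: 0.0175 clock: 13.0 eef_pos: [0.5042, 0.0255, 0.1122] orientation: [-0.0, 0.744, -0.668, -0.0] force: [2.8, 0.7, -2.0] finger_gap: 0.0176 [ 2.42174198  0.40144751 -2.40894735]
```

View pics/scene7Z.png

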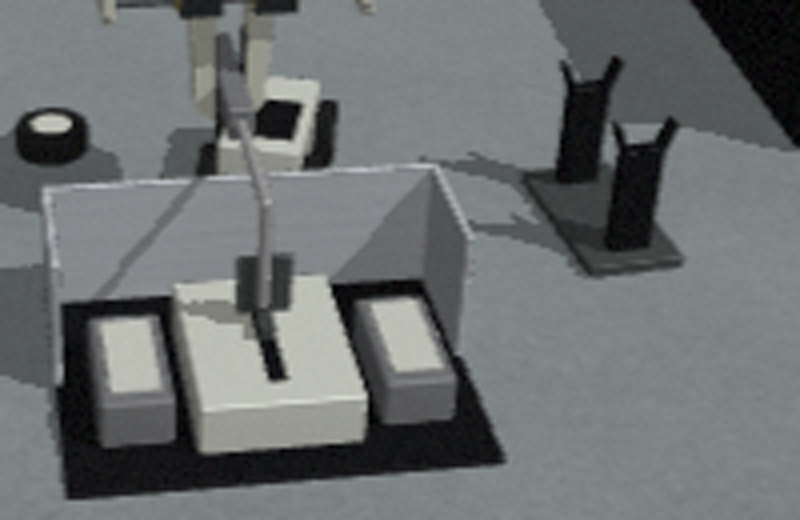

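View pics/wrist7.png

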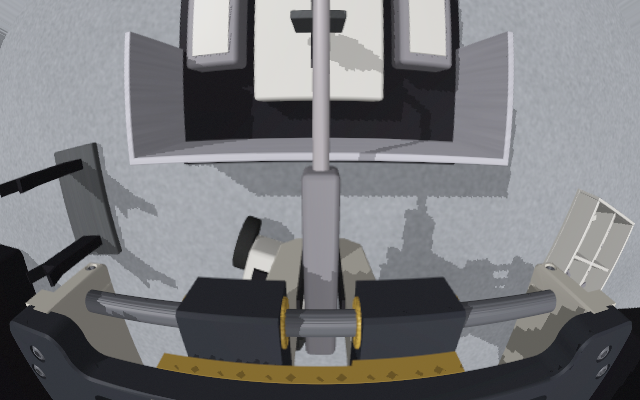

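```bash
python3 -m handwheel '[[[0,0.02,0,0],[0,0.02,0,0],[0,0.02,0,0],[0,0.02,0,0],[0,0.02,0,0],[0,0.02,0,0],[0,0.02,0,0]]]'
```

```text
clock: 14.02
eef_pos: [0.5001, 0.0251, 0.1122]
orientation: [-0.0, 0.744, -0.668, -0.0]
force: [3.4, -0.4, -2.1]
finger_gap: 0.0179
```

```bash
python3 -m handwheel '[[[0,0.02,0,0],[0,0.02,0,0]]]'
```

```text
clock: 14.28
eef_pos: [0.4989, 0.0249, 0.1122]
orientation: [-0.0, 0.744, -0.668, -0.0]
force: [3.1, 1.7, -2.6]
finger_gap: 0.0176
```

```bash
python3 -m handwheel '[[[0,0.02,0,0],[0,0.02,0,0]]]'
```

```text
clock: 14.52
eef_pos: [0.4977, 0.0248, 0.1122]
orientation: [0.0, 0.744, -0.668, -0.0]
force: [3.1, 0.6, -1.8]
finger_gap: 0.0177
```

```bash
python3 -m handwheel '[[[0,0.02,0,0],[0,0.02,0,0]]]'
```

```text
clock: 14.78
eef_pos: [0.4965, 0.0247, 0.1121]
orientation: [0.0, 0.744, -0.668, -0.0]
force: [3.1, -0.3, -2.1]
finger_gap: 0.0178
```

```bash
python3 -m handwheel '[[[0,0.02,0,0],[0,0.02,0,0]]]'
```

```text
clock: 15.02
eef_pos: [0.4953, 0.0245, 0.1121]
orientation: [0.0, 0.744, -0.668, -0.0]
force: [2.9, -0.0, -1.7]
finger_gap: 0.0175
```

```bash
python3 -m handwheel '[[[0,0.02,0,0],[0,0.02,0,0]]]'
```

```text
clock: 15.28
eef_pos: [0.4941, 0.0244, 0.1122]
orientation: [-0.0, 0.744, -0.668, -0.0]
force: [3.1, 1.4, -2.7]
finger_gap: 0.0175
```

```bash
python3 -m handwheel '[[[0,0.02,0,0],[0,0.02,0,0]]]'
```

```text
clock: 15.52
eef_pos: [0.4933, 0.0243, 0.1122]
orientation: [-0.0, 0.744, -0.668, 0.0]
force: [4.6, 0.1, -3.8]
finger_gap: 0.0174
```

```bash
python3 -m handwheel '[[[0,0,0,0]]]'
```

```text
clock: 15.65
eef_pos: [0.4932, 0.0243, 0.1122]
orientation: [-0.0, 0.744, -0.668, 0.0]
force: [4.8, 0.7, -2.6]
finger_gap: 0.0178
```

```bash
python3 -m handwheel '[[[0,0.02,0,0],[0,0,0,0]]]'
```

```text
clock: 15.9
eef_pos: [0.4932, 0.0243, 0.1122]
orientation: [-0.001, 0.744, -0.668, 0.001]
force: [4.9, 1.2, -4.3]
finger_gap: 0.0178
```

```bash
python3 -m handwheel '[[[0,0.03,0,0],[0,0,0,0]]]'
```

```text
clock: 16.15
eef_pos: [0.4932, 0.0243, 0.1123]
orientation: [-0.001, 0.744, -0.668, 0.001]
force: [6.5, 1.6, -5.5]
finger_gap: 0.0178
```

```bash
python3 -m handwheel '[[[0,0.03,0,0],[0,0.02,0,0],[0,0,0,0]]]'
```

```text
clock: 16.52
eef_pos: [0.4931, 0.0243, 0.1124]
orientation: [-0.002, 0.744, -0.668, 0.002]
force: [8.7, 1.3, -7.8]
finger_gap: 0.0173
```

```bash
python3 -m handwheel '[[[0,0.02,0.03,0],[0,0,0.02,0],[0,0,0,0]]]'; python3 -m handwheel '[[[0,0,0,0]]]'
```

```text
clock: 16.9
eef_pos: [0.4928, 0.0242, 0.1113]
orientation: [-0.002, 0.744, -0.668, 0.003]
force: [8.0, 0.9, -4.2]
finger_gap: 0.0177
clock: 17.02
eef_pos: [0.4928, 0.0242, 0.1113]
orientation: [-0.002, 0.744, -0.668, 0.003]
force: [7.0, 0.8, -3.9]
finger_gap: 0.018
```

```bash
python3 -m handwheel '[[[0,0.03,0.01,0],[0,0.03,0.01,0],[0,0,0,0]]]'; python3 -m handwheel '[[[0,0,0,0]]]'
```

```text
clock: 17.4
eef_pos: [0.4926, 0.0241, 0.111]
orientation: [-0.004, 0.744, -0.668, 0.004]
force: [9.9, 0.9, -6.0]
finger_gap: 0.0178
clock: 17.52
eef_pos: [0.4926, 0.0242, 0.111]
orientation: [-0.003, 0.744, -0.668, 0.004]
force: [10.9, 1.4, -6.0]
finger_gap: 0.0179
```

```bash
python3 -m handwheel '[[[0,0.007,0,0],[0,0,0,0],[0,0,0,0]]]'; for i in 1 2 3 4 5; do python3 -m handwheel '[[[0,0,0,0],[0,0,0,0]]]' | grep -E "clock|force|eef"; done
python3 - <<'E'
from h import *
for n in('side','scene'): cv2.imwrite(f'pics/{n}8.png',manip.get_image(n))
np.save('cw8.npy',manip.get_calibration('wrist'),allow_pickle=True)
cv2.imwrite('pics/wrist8.png',manip.get_image('wrist'))
a=cv2.imread('pics/scene8.png')[160:290,270:470];cv2.imwrite('pics/scene8Z.png',cv2.resize(a,None,fx=4,fy=4,interpolation=cv2.INTER_CUBIC))
E
```

```text
clock: 17.9
eef_pos: [0.4926, 0.0242, 0.111]
orientation: [-0.004, 0.744, -0.668, 0.004]
force: [11.7, 1.7, -5.4]
finger_gap: 0.0176
clock: 18.15
eef_pos: [0.4926, 0.0241, 0.111]
force: [10.4, 1.4, -6.0]
clock: 18.4
eef_pos: [0.4926, 0.0242, 0.111]
force: [10.0, 1.7, -6.4]
clock: 18.65
eef_pos: [0.4926, 0.0241, 0.111]
force: [9.4, 1.8, -5.7]
clock: 18.9
eef_pos: [0.4926, 0.0242, 0.111]
force: [10.2, 1.5, -6.8]
clock: 19.15
eef_pos: [0.4926, 0.0241, 0.111]
force: [10.8, 2.0, -5.9]
```

View pics/scene8Z.png

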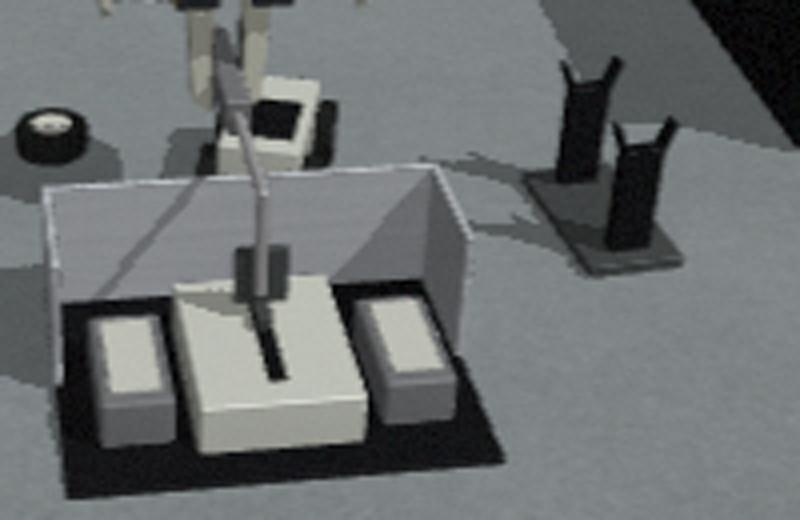

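View pics/wrist8.png

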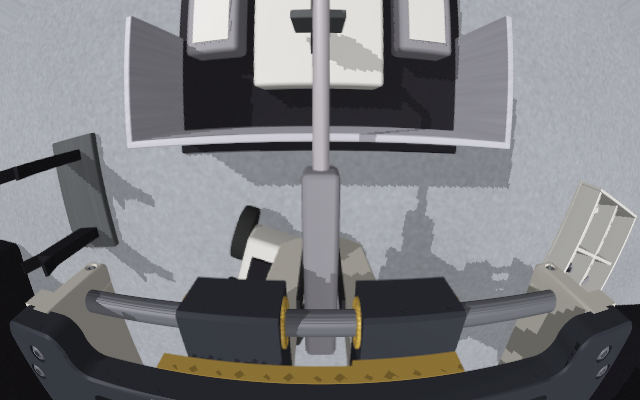

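```bash
python3 -m handwheel '[[[0,0.015,0.005,0],[0,0,0,0]]]'| grep -E "clock|force|eef"; for i in 1 2 3 4 5 6; do python3 -m handwheel '[[[0,0,0,0],[0,0,0,0]]]' | grep -E "clock|force|eef"; done
```

```text
clock: 19.55
eef_pos: [0.4925, 0.0241, 0.1109]
force: [11.8, 1.1, -6.0]
clock: 19.8
eef_pos: [0.4926, 0.0241, 0.1109]
force: [10.2, 1.1, -6.9]
clock: 20.05
eef_pos: [0.4926, 0.0241, 0.1109]
force: [10.3, 2.0, -6.1]
clock: 20.3
eef_pos: [0.4926, 0.0241, 0.1109]
force: [12.4, 1.5, -6.2]
clock: 20.55
eef_pos: [0.4926, 0.0241, 0.1109]
force: [11.0, 2.5, -5.8]
clock: 20.8
eef_pos: [0.4926, 0.0241, 0.1109]
force: [11.6, 2.6, -7.1]
clock: 21.05
eef_pos: [0.4926, 0.0241, 0.1109]
force: [11.2, 1.2, -6.4]
```

```bash
python3 -m handwheel '[[[0,-0.06,0,0],[0,-0.08,0,0],[0,-0.1,-0.02,0],[0,-0.15,-0.05,0],[0,-0.2,0,0],[0,0,0,0],[0,0,0,0]]]'
python3 - <<'E'
from h import *
for n in('side','scene'): cv2.imwrite(f'pics/{n}9.png',manip.get_image(n))
np.save('cw9.npy',manip.get_calibration('wrist'),allow_pickle=True)
cv2.imwrite('pics/wrist9.png',manip.get_image('wrist'))
a=cv2.imread('pics/scene9.png')[160:290,270:470];cv2.imwrite('pics/scene9Z.png',cv2.resize(a,None,fx=4,fy=4,interpolation=cv2.INTER_CUBIC))
E
```

```text
clock: 21.92
eef_pos: [0.5038, 0.0255, 0.1117]
orientation: [0.001, 0.744, -0.668, -0.001]
force: [-0.1, 0.4, -1.7]
finger_gap: 0.0176
```

View pics/scene9Z.png

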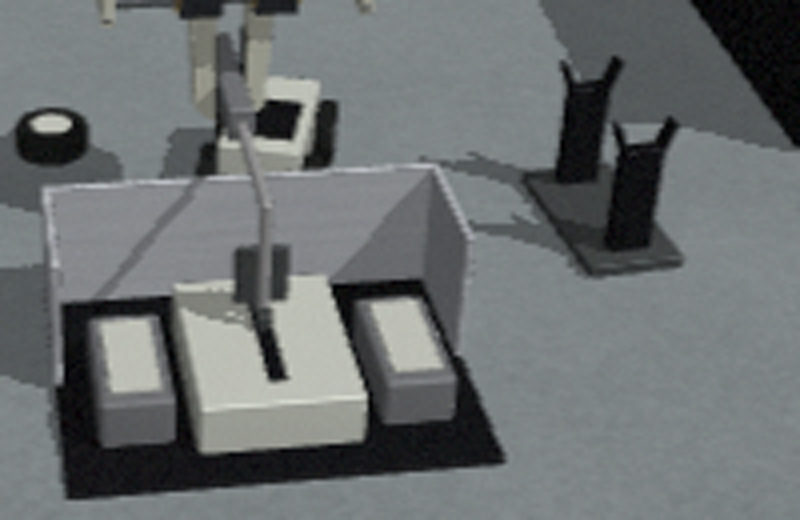

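View pics/wrist9.png

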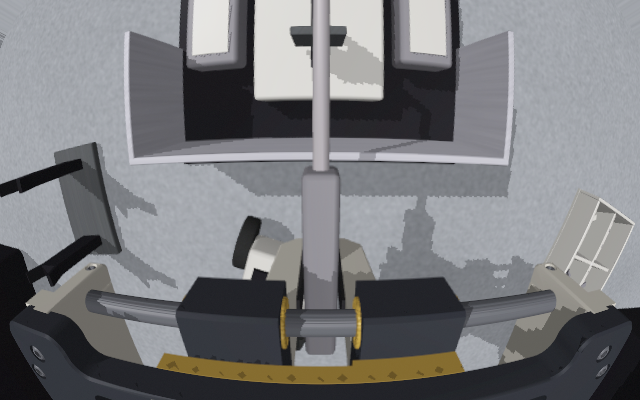

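```bash
python3 -m handwheel '[[[0,0,-0.3,0],[0,0,-0.6,0],[0,0,-0.7,0],[0,0,-0.7,0],[0,0,-0.4,-0.04],[0,0,0,-0.044],[0,0,0,0],[0,0,0,0]]]'
python3 - <<'E'
from h import *
s=manip.sense();p=s['eef_pos'];q=s['orientation'];print(s['clock'],p,q)
from scipy.spatial.transform import Rotation as Ro
R=Ro.from_quat([q[1],q[2],q[3],q[0]]).as_matrix()
yaw=2*np.arctan2(q[2],q[1]);print('yaw',yaw,'target',2*np.arctan2(-.63651,.77127))
print('units', R.T@(np.array([.4759,.2970,.1821])-p)/.03)
E
```

```text
clock: 23.08
eef_pos: [0.5039, 0.0255, 0.1922]
orientation: [0.001, 0.771, -0.637, -0.001]
force: [0.8, -0.3, -1.9]
finger_gap: 0.0174
23.075 [0.50394099 0.02548733 0.19219895] [ 6.70474053e-04  7.71219917e-01 -6.36568069e-01 -6.95682794e-04]
yaw -1.3800808664457822 target -1.3799275370336284
units [-9.06343694 -0.79850524  0.33708818]
```

```bash
python3 -m handwheel '[[[-0.4,-0.1,0,0],[-0.8,-0.1,0,0],[-0.9,-0.1,0,0],[-0.9,-0.1,0,0],[-0.9,-0.1,0,0],[-0.9,-0.1,0,0],[-0.9,-0.1,0,0],[-0.9,-0.1,0,0]]]'; python3 -m handwheel '[[[-0.9,0,0,0],[-0.8,0,0,0],[-0.5,0,0,0],[-0.26,0,0,0],[0,0,0.3,0],[0,0,0,0],[0,0,0,0]]]'
python3 - <<'E'
from h import *
s=manip.sense();p=s['eef_pos'];q=s['orientation'];print(s['clock'],p,q)
from scipy.spatial.transform import Rotation as Ro
R=Ro.from_quat([q[1],q[2],q[3],q[0]]).as_matrix()
print('units', R.T@(np.array([.4759,.2970,.0821])-p)/.03)
np.save('cw10.npy',manip.get_calibration('wrist'),allow_pickle=True)
for n in('wrist','side','scene'): cv2.imwrite(f'pics/{n}10.png',manip.get_image(n))
E
```

```text
clock: 24.08
eef_pos: [0.4899, 0.2266, 0.1926]
orientation: [0.0, 0.772, -0.636, -0.0]
force: [0.2, -0.8, -1.2]
finger_gap: 0.0178
clock: 24.95
eef_pos: [0.4769, 0.2958, 0.1839]
orientation: [0.0, 0.771, -0.637, 0.0]
force: [0.6, 0.3, -1.8]
finger_gap: 0.0176
24.95 [0.47688378 0.29582893 0.18390728] [ 2.96267773e-04  7.70674220e-01 -6.37229270e-01  1.27322013e-04]
units [-0.04644892  0.02387587  3.39355695]
```

View pics/wrist10.png

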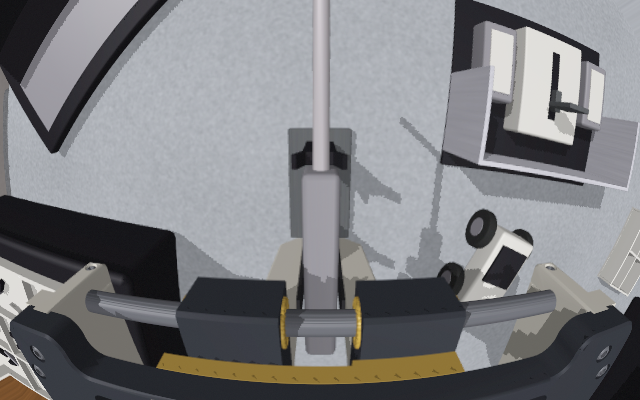

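View pics/side10.png

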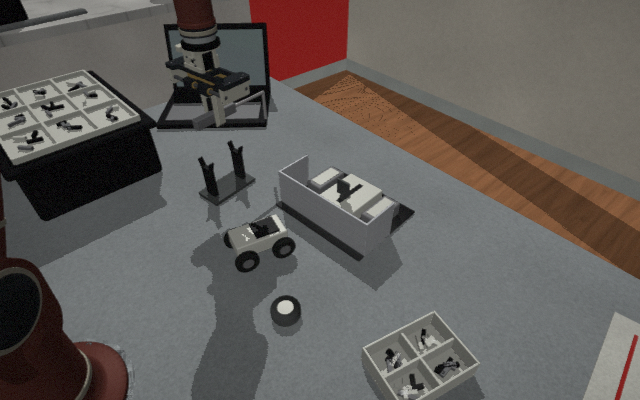

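```bash
python3 -m handwheel '[[[-0.045,0.025,0.3,0],[0,0,0.6,0],[0,0,0.7,0],[0,0,0.7,0],[0,0,0.4,0],[0,0,0,0],[0,0,0,0]]]'
python3 - <<'E'
from h import *
s=manip.sense();p=s['eef_pos'];q=s['orientation'];print(s['clock'],p,q,s['force'])
from scipy.spatial.transform import Rotation as Ro
R=Ro.from_quat([q[1],q[2],q[3],q[0]]).as_matrix()
print('units', R.T@(np.array([.4759,.2970,.0821])-p)/.03)
cv2.imwrite('pics/wrist11.png',manip.get_image('wrist'))
E
```

```text
clock: 25.98
eef_pos: [0.4761, 0.2984, 0.1036]
orientation: [-0.001, 0.771, -0.637, 0.0]
force: [-0.0, -0.2, -2.6]
finger_gap: 0.0174
25.975 [0.47614853 0.29839203 0.10363501] [-6.91417125e-04  7.71236396e-01 -6.36548414e-01  2.43579869e-04] [-0.04346538 -0.19634417 -2.59933177]
units [0.04435069 0.01792037 0.7177874 ]
```

View pics/wrist11.png

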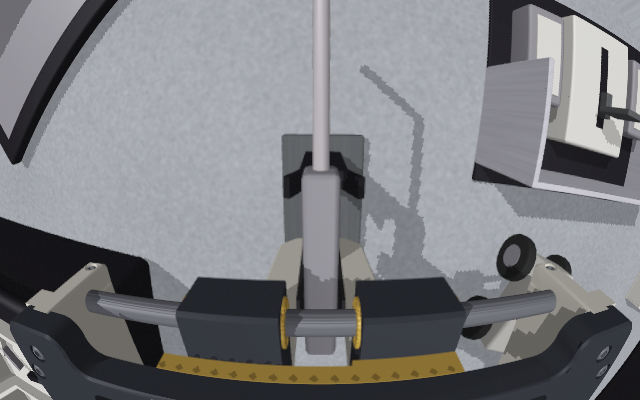

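```bash
python3 -m handwheel '[[[0.03,0,0.2,0],[0,0,0.2,0],[0,0,0.15,0],[0,0,0.08,0],[0,0,0,0],[0,0,0,0]]]'; python3 -m handwheel '[[[0,0,0.04,0],[0,0,0,0]]]'
```

```text
clock: 26.78
eef_pos: [0.4758, 0.2973, 0.0842]
orientation: [-0.0, 0.771, -0.637, 0.0]
force: [0.3, -0.4, -2.8]
finger_gap: 0.0173
clock: 27.02
eef_pos: [0.4757, 0.2973, 0.0829]
orientation: [0.0, 0.771, -0.637, -0.0]
force: [0.3, -0.2, -1.9]
finger_gap: 0.0174
```

```bash
python3 -m handwheel '[[[0,0,0.03,0],[0,0,0,0]]]'
```

```text
clock: 27.28
eef_pos: [0.4758, 0.2973, 0.0822]
orientation: [-0.0, 0.771, -0.637, -0.0]
force: [-0.4, -0.7, -0.7]
finger_gap: 0.0178
```

```bash
python3 -m handwheel '[[[0,0,0,0],[0,0,0,0]]]'
```

```text
clock: 27.52
eef_pos: [0.4758, 0.2973, 0.0821]
orientation: [-0.0, 0.771, -0.637, -0.0]
force: [-0.9, -0.8, -0.3]
finger_gap: 0.0176
```

Contact begins (Fz rises from -1.9 to about -0.5). One small step more, then release.

```bash
python3 -m handwheel '[[[0,0,0.015,0],[0,0,0,0]]]'; python3 -m handwheel '[[[0,0,0,0],[0,0,0,0],[0,0,0,0],[0,0,0,0],[0,0,0,0],[0,0,0,0],[0,0,0,0],[0,0,0,0]]]' 0.25 10;python3 -m handwheel '[[[0,0,0,0],[0,0,0,0],[0,0,0,0],[0,0,0,0]]]' 0.25
python3 - <<'E'
from h import *
cv2.imwrite('pics/wrist12.png',manip.get_image('wrist'))
a=manip.get_image('side');cv2.imwrite('pics/side12.png',a)
E
```

```text
clock: 27.78
eef_pos: [0.4758, 0.2973, 0.0821]
orientation: [-0.0, 0.771, -0.637, -0.0]
force: [-2.1, -0.7, 4.7]
finger_gap: 0.0178
clock: 28.78
eef_pos: [0.4757, 0.2973, 0.0816]
orientation: [0.0, 0.771, -0.637, -0.0]
force: [0.3, 0.7, -0.2]
finger_gap: 0.07
clock: 29.28
eef_pos: [0.4757, 0.2973, 0.0816]
orientation: [0.0, 0.771, -0.637, -0.0]
force: [0.5, -1.0, 0.0]
finger_gap: 0.0695
```

View pics/wrist12.png

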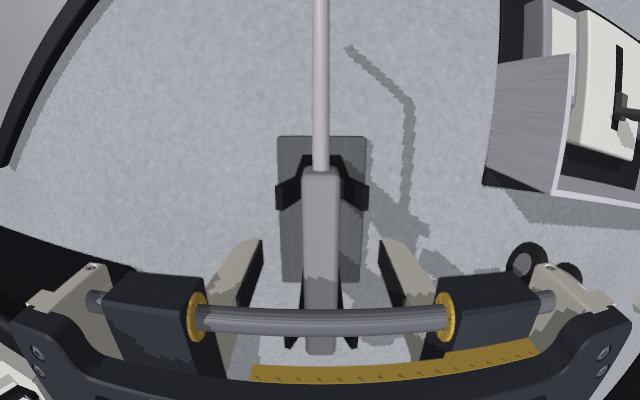

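```bash
python3 -m handwheel '[[[0,0,-0.3,0],[0,0,-0.6,0],[0,0,-0.8,0],[0,0,-0.8,0],[0,0,-0.8,0],[0,0,-0.8,0],[0,0,-0.4,0],[0,0,0,0]]]'; python3 -m handwheel '[[[0,0,0,0],[0,0,0,0]]]'
python3 - <<'E'
from h import *
s=manip.sense();print(s['clock'],s['eef_pos'])
c=manip.get_calibration('wrist')
for n in('wrist','side','scene'): cv2.imwrite(f'pics/{n}13.png',manip.get_image(n))
a=cv2.imread('pics/side13.png')[120:270,185:425];cv2.imwrite('pics/side13Z.png',cv2.resize(a,None,fx=3.3333,fy=3.3333,interpolation=cv2.INTER_CUBIC))
a=cv2.imread('pics/scene13.png')[160:290,270:470];cv2.imwrite('pics/scene13Z.png',cv2.resize(a,None,fx=4,fy=4,interpolation=cv2.INTER_CUBIC))
for n in ('side','scene'):
    d=cv2.absdiff(cv2.imread(f'pics/{n}0.png'),cv2.imread(f'pics/{n}13.png')).max(2)
    cv2.imwrite(f'pics/{n}diff.png',np.clip(d.astype(int)*3,0,255).astype(np.uint8))
E
```

```text
clock: 30.38
eef_pos: [0.476, 0.2974, 0.2174]
orientation: [-0.001, 0.771, -0.637, 0.0]
force: [-0.9, -0.3, -0.7]
finger_gap: 0.0701
clock: 30.62
eef_pos: [0.4751, 0.297, 0.2155]
orientation: [0.001, 0.771, -0.637, -0.0]
force: [-0.0, -0.7, -0.1]
finger_gap: 0.0697
30.625 [0.47514341 0.29698428 0.21551969]
```

View pics/side13Z.png

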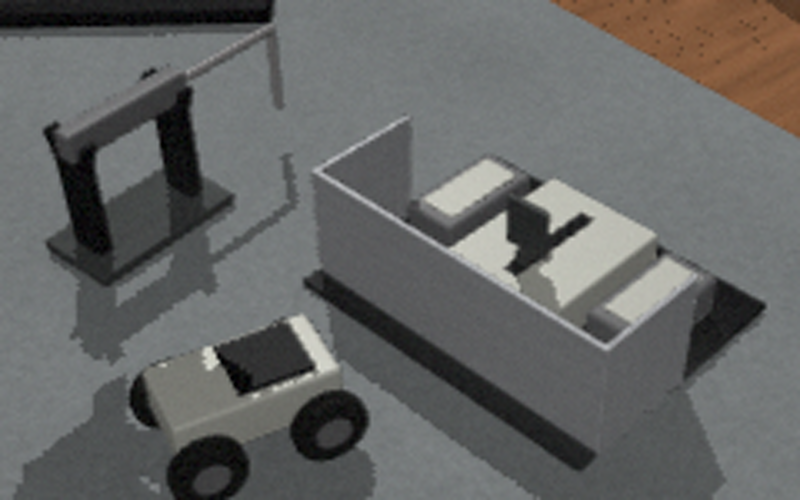

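View pics/scene13Z.png

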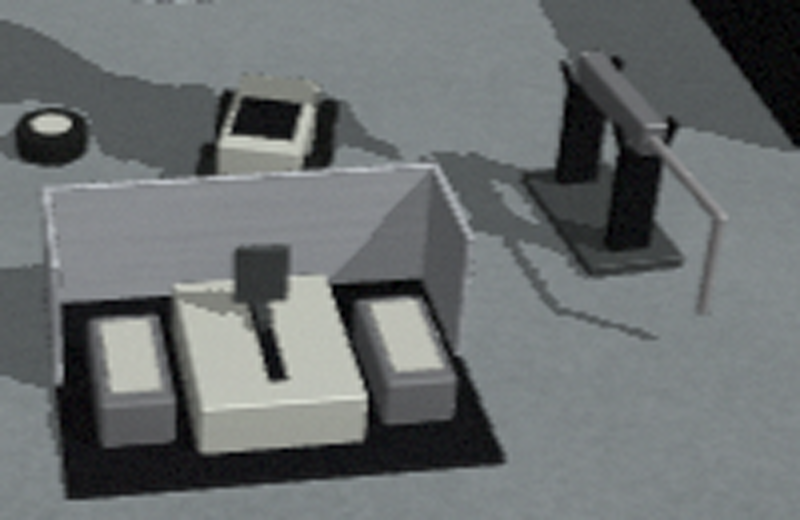

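View pics/wrist13.png

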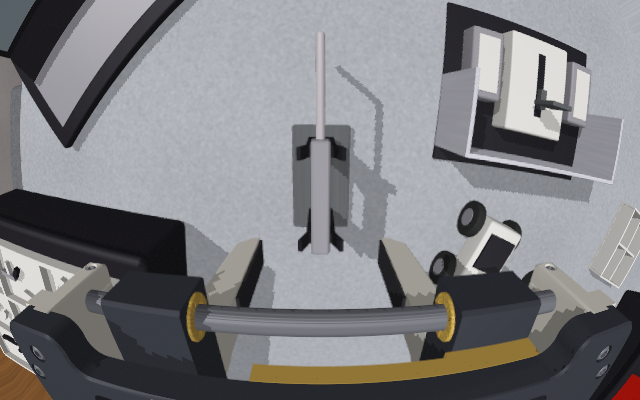

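View pics/sidediff.png

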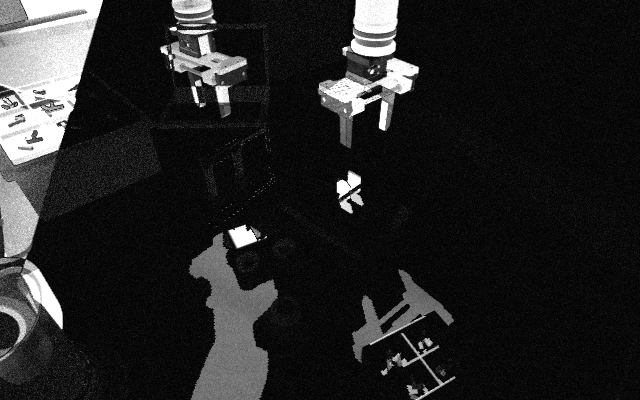

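```bash
python3 -c "
from workcell import manip
print(manip.finish_job())"
```

```text
the job is handed in; nothing more can be done
None
```

The job is done and handed in at about 30.8 s of the 61 s allowed. I took the bent rod from its rest, reached over the guard, and drew the lever to its stop. I held it there for over a second, put the rod back in its rest and let go.

**Lever:** It rubbed at about 3 N while moving. It then stopped moving after about 38 mm of travel while the force kept rising, which I took as the stop.

**Hold:** For the last 1.5 s the readings were 10.2–12.4 N, about 11.2 N on average, and the 1.5 s before that averaged about 10.4 N. The largest total I read, counting the upward pull of about 5 N, was about 14 N, under the 20 N limit. I only read the force at the end of each call, so a brief peak between readings would not show.

**Last checks:**
- **Rod:** it lies in both notches within about a pixel of where it started, in the side, scene and wrist pictures.
- **Lever:** the plate stayed where it was when pressed against the stop.
- **Rover, wheel and tray:** they look unmoved; the before-and-after difference picture of the side view shows only the lever, the arm and shadows.
- **Gripper:** it is open, about 10 cm above the rod and touching nothing.
- **Guard:** I saw no contact. By the measured heights the fingers passed about 16 mm above it.

**Disagreements:**
- Heights measured across the scene and side views came out 1 to 5 mm low. The rear end of the grip, measured from two wrist positions, came out about 1.5 mm high, while two less certain points there came out 11 to 24 mm low and I set them aside.
- The feel of first contact put the plate's far face about 5 mm further out than the wrist picture did, so I went by feel.

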